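Hang the tote on the pegboard, box the tennis ball, shut the lid

TASK

Someone left the green tote in the kit box where the tennis ball belongs. Lift the tote out by its handle and hang it by the handle over both prongs of the pegboard's double hook, let go of it, then put the yellow tennis ball into the kit box and finally fold the blue lid fully shut. Leave the red balls, bails, bottle and mug where they are.

Things in the scene. Friction and masses are not known exactly. Their poses are not given: they have to be found in the camera images.
- tote: Loose green open tote, 140 (own x) x 80 (own y) x 55 mm high, about 0.25 kg. Rigid black bail handle: uprights at x = -65 and +65 mm (118 mm clear between them), joined by a level round bar 12 mm thick along x, its axis 129 mm above the underside. Starts on the kit box floor, handle well above the box rim. Origin: centre of the underside, z up.
- tote_grip (a point): Middle of the tote's handle bar, on the bar axis, inside an orange grip block 44 mm long (own x), 16 mm wide (own y), 16 mm high; axes as the tote's.
- pegboard: Fixed upright pegboard 400 mm wide (own x), 12 mm thick, 310 mm high, standing on the table at the left. Origin: bottom centre of its front face; the front looks along own -y, z up.
- hook (a point): Double hook on the pegboard: midway between its two level steel prongs, on their axes, 70 mm in front of the board, 195 mm above the table; axes as the pegboard's. Prongs 8 mm thick at own x = -38 and +38 mm run from the board to own y = -50 mm; upturned tips at y = -50 to -62 mm, tops 22 mm above the prong axes. A hung bar's axis lies 10 mm above the prong axes.
- kit_box: Fixed open-topped pale plastic box 240 (own x) x 160 (own y) x 85 mm high, walls and floor 5 mm. Origin: centre of its underside, z up. Its lid is hinged along the top of its own -y side.
- lid_hinge (a point): Middle of the lid's hinge line, on the box rim at own y = -80 mm, height 85 mm; axes as the box's, hinge axis along x.
- lid_edge (a point): Middle of the lid's free edge. The blue lid is a stiff flat panel 240 mm along the hinge, 160 mm from hinge to free edge, 8 mm thick (its inner face passes through the hinge line). Own axes turn with it: y from hinge to free edge, z out of the outer face, which is the top when shut.
- lid (a joint): Lid angle in rad: 0 fully shut and level on the box, 1.57 upright, at most 1.9. The hinge is stiff, so the lid stays where it is left; it takes about 3 N at the free edge. Starts about upright.
- ball_tray: Fixed wooden tray 300 (own x) x 60 mm, 12 mm high, with three ball seats at own x = -100, 0 and +100 mm. Origin: centre of underside, z up.
- tennis_center (a point): Centre of the loose yellow tennis ball, 66 mm in diameter, 58 g, in one of the tray's seats (centre about 40 mm above the table).
- red_a_center (a point): Centre of a scuffed red ball, 66 mm in diameter, in another seat; leave alone.
- red_b_center (a point): Centre of the other scuffed red ball, 66 mm in diameter; leave alone.
- bail_a: Wooden bail 110 mm long, 22 mm thick, lying near the back; leave alone.
- bail_b: The second wooden bail, the same; leave alone.
- bottle: Aluminium bottle, 68 mm in diameter, 200 mm tall, black cap, standing near the back; leave alone. Origin: centre of underside.
- mug: White mug, 80 mm in diameter, 85 mm tall, near the back on the right; leave alone. Origin: centre of underside.
- tennis: The same tennis ball as a body; its origin lies on its surface and turns with it, so use tennis_center.
Not all that is in view belongs to the job. Of the things like the tote, leave any that is purple; of the rest the larger one is meant.

How it is judged:
On the way, in this order (a step that is already met when the one before it is completed fails the run):
1. the tote hangs by its handle on both prongs of the hook, let go (x of tote_grip in the frame of hook between -0.026 and 0.026 m and y of tote_grip in the frame of hook between -0.052 and 0.04 m and z of tote_grip in the frame of hook between 0.004 and 0.018 m and angle between tote's own z axis and vertical below 0.25 rad and contact force between tote and pegboard above 0.3 N and contact force between the fingers and tote below 0.1 N), for 0.2 s.
2. the tennis ball is in the kit box, let go (x of tennis_center in the frame of kit_box between -0.12 and 0.12 m and y of tennis_center in the frame of kit_box between -0.08 and 0.08 m and z of tennis_center in the frame of kit_box between 0.02 and 0.06 m and contact force between the fingers and tennis below 0.1 N), for 0.1 s.
3. the lid is folded shut (value of joint lid below 0.07 rad), for 0.1 s.
At the end, for the whole second after the job is handed in: The tote hangs at rest by its handle bar on both prongs between the board and the upturned tips (bar axis 4 to 18 mm above the prong axes, within 26 mm sideways, tilt under 0.25 rad), the tennis ball is inside the kit box, and the lid is shut to within 0.07 rad (x of tote_grip in the frame of hook between -0.026 and 0.026 m and y of tote_grip in the frame of hook between -0.052 and 0.04 m and z of tote_grip in the frame of hook between 0.004 and 0.018 m and angle between tote's own z axis and vertical below 0.25 rad and contact force between tote and pegboard above 0.3 N and x of tennis_center in the frame of kit_box between -0.12 and 0.12 m and y of tennis_center in the frame of kit_box between -0.08 and 0.08 m and z of tennis_center in the frame of kit_box between 0.02 and 0.06 m and value of joint lid below 0.07 rad and linear speed of tote below 0.05 m/s); the robot touches nothing.
It fails at once if a bystander (red ball, bail, bottle or mug) is moved more than 40 mm (distance of any of red_a_center, red_b_center, bail_a, bail_b, bottle, mug from where it was at the start of the episode above 0.04 m).
It also fails if it takes over 69 s, if anything falls off the work surface, if the arm or the gripper's body presses on something with over 40 N, if the wrist force passes 120 N, or if a joint passes its speed limit or range.

ROBOT

A 6-joint arm with a two-finger parallel gripper is mounted at the origin on the work surface. World frame = base frame: x ahead of the robot, y to its left, z up, the work surface at z = 0. Lengths are in m, angles in rad, forces in N, time in s.
With the tool pointing down it reaches from about 0.225 to 0.875 m from the base axis. Payload 3.4 kg.
Tool frame: the origin (TCP) lies where the fingers leave the gripper's body, on its centre line; the fingertips stand 73 mm ahead of it and the grasp point (between the pads) lies 54 mm ahead of it (manip.pinch_z is the distance from the TCP to the grasp point, in m); z points along the fingers, y is the line along which they close (so a half turn about z gives the same grasp; the last joint's range is limited). The gripper opens to 85 mm and grips with 20 to 120 N. Pads are 22 mm wide; open, the fingers measure 114 mm over their backs; the gripper's body (76 mm by 85 mm) begins 54 mm behind the grasp point. The pads swing forward as they close: fully open they stand 13 mm farther back than shut.
Start: joints at [1.16, 0.276, 1.505, -0, 1.361, -0.121], TCP at [0.164, 0.551, 0.304] pointing down, gripper open.
Joint ranges: [-2.89, 2.89], [-0.75, 2.08], [0.22, 2.7], [-1.18, 4.32], [0.11, 2.71], [-2.7, 2.7]. Speed limits (rad/s): [2.57, 2.57, 3.14, 3.14, 3.14, 3.14].

INTERFACE

Orientations are given as a unit quaternion [w, x, y, z].
In Python, from rig import readout, imaging, manip gives the robot as it stands. The module is installed in compiled form; this text tells all that it offers.
- The arm moves only by the tool servo_tool, never from a script. Its argument "moves" is a list of rows, each an object with "dp": the shift along the tool's x, y, z in units of 0.2 m (1.0 is 0.2 m), a list of three; "delta_rot": the turn, a rotation vector about the tool's x, y, z in units of 0.1 rad (1.0 is 0.1 rad), a list of three; "fingers": the opening, from 0 (shut) to 1 (fully open). In form: [{"dp": [dx, dy, dz], "delta_rot": [wx, wy, wz], "fingers": fingers}, ...]. A call has 1 to 5 rows; each row shifts and turns the commanded pose from where the row before left it, along the tool's axes as they then stand; what a row does not reach is not made up. A row lasts 1/10 s, in which the tool goes at most 50 mm and 8.59 degrees, less where a joint would pass 70% of its speed; a pose out of reach is approached as far as the arm can. A call with a number of a shift or a turn outside -1 to 1 is refused whole. A call with a gripper value outside its range is refused whole. The fingers move at their own pace and stop on an object; "force" is the grip in N (left out, the last holds). Time passes only in rows, so rows that do not move let the fingers close. It gives the time, the measured TCP pose, the force, the opening and the grip force at its end, in the units of the state.
- readout.get_state(): the state, without advancing time (a new reading comes with each control period).
- imaging.get_image(name): name is "scene" or "top" or "wrist"; returns (picture, depth): 480x640x3 uint8, red, green, blue; 480x640 float32, m along the optical axis (not along the pixel's ray), 0 where there is no reading.
- imaging.calibration(name): a dict with "intrinsics" (3x3 intrinsics, pixels), "R" (3x3) and "t" (3): a world point X has camera coordinates R X + t; the wrist camera has in their place "hand_eye" (4x4, takes a point from camera to tool coordinates, whose origin is the TCP and whose axes are the flange's). Camera axes: x right, y down, z forward; pixel columns grow to the right and rows downward; lengths in m; the calibration is good to about 2 mm. A picture is of the moment at which its call begins: read the wrist's pose just before it. calibration takes no time and is no camera call.
- manip.sign_off(): hands the job in; it is judged then, once.
The state is a dict: "clock": time; "qpos": joint angles; "qd": joint speeds; "effort": joint torques, N m; "position": TCP position; "ee_rot": TCP orientation; "contact_force": force on the tool from outside, world axes, zero at the start; "moment": the same for the moment, N m; "width": finger opening in m; "gripper_force": force on a finger pad.
Only numpy, scipy, OpenCV 4.12 (cv2) and the standard library are available. Lean on these libraries where they do the work, as an engineer would, in place of code of your own. Each camera call takes 0.05 s, during which the arm holds its last target. There are 200 camera calls.

## Working session

There is one attempt and no reset: what is moved stays moved. The work goes in short steps, Python scripts to look and compute and a tool call to move; the robot and the scene stay as the last step left them, time stands still between calls to the robot, and variables do not carry over. Pictures are saved under pics/ and viewed, at most 10 in all, crops included, and the job is handed in when it is done.

Besides the shell and the picture viewer there is one more tool, called as a command line: name --argument value ..., lists and objects as JSON in quotes. servo_tool: Moves the arm, as the interface text tells. Its arguments: {"type":"object","properties":{"moves":{"type":"array"},"force":{"type":"number"}},"required":["moves"]}

```bash
mkdir -p pics; cat > h.py <<'E'
import numpy as np, cv2
from rig import readout, imaging, manip
from scipy.spatial.transform import Rotation as Ro
def shot(n):
    st=readout.get_state(); im,d=imaging.get_image(n); c=imaging.calibration(n); K=np.array(c["intrinsics"])
    if n=="wrist":
        T=np.array(c["hand_eye"]); q=st["ee_rot"]; Rt=Ro.from_quat([q[1],q[2],q[3],q[0]]).as_matrix()
        Rc=Rt@T[:3,:3]; tc=Rt@T[:3,3]+np.array(st["position"])
    else:
        R=np.array(c["R"]); Rc=R.T; tc=-R.T@np.array(c["t"])
    v,u=np.mgrid[:480,:640]
    ray=np.stack([(u-K[0,2])/K[0,0],(v-K[1,2])/K[1,1],np.ones_like(u)],-1)
    W=(ray*d[...,None])@Rc.T+tc; W[d==0]=np.nan
    return im,d,W,Rc,tc,K
E
python3 - <<'E'
from h import *
for n in ("scene","top"):
    im,d,W,Rc,tc,K=shot(n); cv2.imwrite(f"pics/{n}0.png",im[...,::-1]); np.savez(f"{n}0.npz",im=im,W=W,Rc=Rc,tc=tc,K=K); print(n,tc.round(3),(d==0).mean(),Rc.round(2).tolist())
print(readout.get_state())
E
```

```text
scene [1.433 0.305 1.243] 0.0041796875 [[-0.34, 0.74, -0.59], [0.94, 0.26, -0.21], [-0.0, -0.62, -0.78]]
top [ 0.503 -0.009  1.251] 0.004078776041666667 [[-0.0, -0.99, 0.12], [-1.0, 0.01, 0.01], [-0.01, -0.12, -0.99]]
{'clock': 0.1, 'qpos': array([ 1.16000318e+00,  2.76511739e-01,  1.50602299e+00,  3.02905565e-05,
        1.36071908e+00, -1.21017930e-01]), 'qd': array([-5.34200691e-04, -1.21105010e-03, -2.86892409e-03,  4.68850198e-05,
       -1.32238626e-03,  1.17138164e-04]), 'effort': array([ 3.74537398e-03, -4.17695582e+01, -2.46406692e+01,  1.70373614e-04,
        5.76220220e-03,  4.68399924e-05]), 'position': array([0.16415789, 0.5506866 , 0.30313098]), 'ee_rot': array([-2.32550370e-04,  1.44384304e-01,  9.89521340e-01, -7.97493081e-04]), 'contact_force': array([-0.40788066, -0.10346864, -0.76573657]), 'moment': array([-0.02148008,  0.02569952,  0.01323636]), 'gripper_force': 0.0, 'width': 0.0852549109004398}
```

View pics/scene0.png

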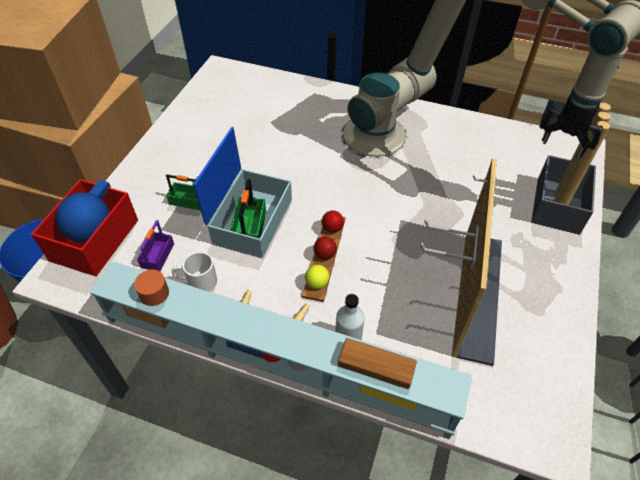

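View pics/top0.png

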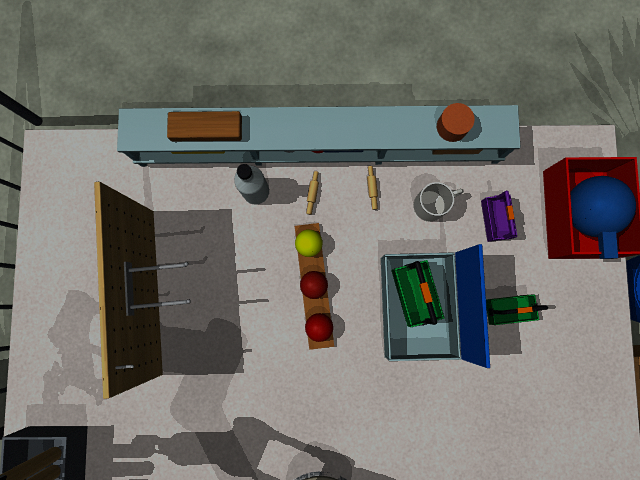

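The top view shows the green tote in the box (orange grip near (426,291)), the lid upright on the right, the tennis ball at (309,243), and the double-hook prongs ending near (187,265) and (188,302). A smaller green tote stands right of the lid and the purple one is at (500,215); both are distractors.

```bash
python3 - <<'E'
from h import *
def L(n):
    z=np.load(n+"0.npz"); return z["im"],z["W"],cv2.cvtColor(z["im"],cv2.COLOR_RGB2HSV)
def rep(name,P):
    P=P[np.isfinite(P).all(1)]
    if len(P)<5: print(name,len(P));return
    c=np.median(P,0); _,s,V=np.linalg.svd(P[:,:2]-P[:,:2].mean(0),full_matrices=False); a=V[0]*np.sign(V[0][1])
    print(name,len(P),"med",c.round(4),"2%",np.percentile(P,2,0).round(4),"98%",np.percentile(P,98,0).round(4),"dir",np.degrees(np.arctan2(a[1],a[0])).round(1))
for n in("top","scene"):
    im,W,H=L(n); h,s,v=[H[...,i].astype(int) for i in range(3)]; x,y,z=W[...,0],W[...,1],W[...,2]
    inb=(y<-0.1)&(y>-0.37)&(x>0.3)&(x<0.75)
    print(n)
    rep("orange",W[(h>5)&(h<20)&(s>180)&(v>120)&inb&(z>0.1)])
    rep("black bar",W[(v<60)&(z>0.115)&(z<.16)&inb&(y>-.3)])
    rep("green",W[(h>45)&(h<80)&(s>120)&inb&(y>-.3)])
    rep("greenrim",W[(h>45)&(h<80)&(s>120)&inb&(z>0.05)&(y>-.3)])
    rep("yellow",W[(h>22)&(h<40)&(s>150)&(v>80)&(z<.1)&(z>.02)&(x<.75)])
    rep("blue",W[(h>105)&(h<125)&(s>150)&(z>.05)&(y>-.42)&(y<0)])
    rep("boxrim",W[(z>0.079)&(z<0.09)&inb&(h>80)&(h<105)&(s<120)])
    pb=(y>0.2)&(x>.2)&(x<.8)&(z>.02)
    rep("board",W[pb&(y>0.38)])
    rep("boardtop",W[pb&(z>0.303)&(z<.318)])
    rep("prong",W[pb&(y<0.42)&(z>.18)&(z<.235)&(x>.3)])
    for lo in (.3,.4,.5,.6): 
        rep(f"prong x{lo}",W[pb&(y<0.43)&(z>.1)&(z<.25)&(x>lo)&(x<lo+.1)])
E
```

```text
top
orange 137 med [ 0.527  -0.2323  0.1414] 2% [ 0.5077 -0.2425  0.1372] 98% [ 0.5463 -0.2223  0.1452] dir 14.7
black bar 268 med [ 0.5315 -0.2303  0.1378] 2% [ 0.4609 -0.2512  0.1203] 98% [ 0.5921 -0.211   0.1422] dir 14.8
green 1869 med [ 0.5252 -0.2297  0.0108] 2% [ 0.4567 -0.2823  0.0039] 98% [ 0.5937 -0.1811  0.0683] dir 14.8
greenrim 398 med [ 0.5264 -0.233   0.0588] 2% [ 0.4536 -0.2842  0.0509] 98% [ 0.6006 -0.1803  0.1361] dir 14.7
yellow 512 med [0.6444 0.0257 0.0634] 2% [6.187e-01 1.000e-04 4.730e-02] 98% [0.6733 0.0522 0.073 ] dir 15.0
blue 3251 med [ 0.4989 -0.3175  0.185 ] 2% [ 0.3855 -0.3262  0.0892] 98% [ 0.6162 -0.3118  0.2458] dir 12.2
boxrim 831 med [ 0.4994 -0.24    0.0839] 2% [ 0.3778 -0.3135  0.0796] 98% [ 0.725  -0.1527  0.0887] dir 177.3
board 9998 med [0.5436 0.3967 0.205 ] 2% [0.2142 0.3806 0.0275] 98% [0.7264 0.6612 0.3109] dir 161.6
boardtop 1614 med [0.5279 0.3961 0.3089] 2% [0.3441 0.3764 0.3036] 98% [0.7254 0.4169 0.3126] dir 5.2
prong 2495 med [0.5323 0.3866 0.2049] 2% [0.3471 0.2775 0.1816] 98% [0.7234 0.4094 0.2334] dir 5.1
prong x0.3 786 med [0.367 
[... 1173 characters left out ...]
d [0.4143 0.418  0.2523] 2% [0.2009 0.3818 0.0257] 98% [0.7359 0.6751 0.6312] dir 158.7
boardtop 776 med [0.57   0.4001 0.31  ] 2% [0.3494 0.3779 0.305 ] 98% [0.733  0.4178 0.3138] dir 5.2
prong 969 med [0.5776 0.3848 0.201 ] 2% [0.3621 0.2662 0.1818] 98% [0.7362 0.4171 0.2331] dir 10.5
prong x0.3 152 med [0.3698 0.3767 0.1753] 2% [0.3403 0.3739 0.1021] 98% [0.3982 0.3794 0.248 ] dir 5.2
prong x0.4 253 med [0.4486 0.3834 0.1939] 2% [0.4036 0.3691 0.1047] 98% [0.4986 0.3882 0.2474] dir 2.3
prong x0.5 674 med [0.5594 0.3818 0.1989] 2% [0.5017 0.2651 0.1088] 98% [0.5956 0.3971 0.243 ] dir 76.1
prong x0.6 362 med [0.6529 0.4023 0.1812] 2% [0.6017 0.3977 0.1053] 98% [0.6978 0.4064 0.2488] dir 5.1
```

```bash
python3 - <<'E'
from h import *
a=np.radians(5.15)
X=np.array([np.cos(a),np.sin(a),0]);Y=np.array([-np.sin(a),np.cos(a),0])
for n in("top","scene"):
    z=np.load(n+"0.npz");im=z["im"];W=z["W"];H=cv2.cvtColor(im,cv2.COLOR_RGB2HSV)
    P=W.reshape(-1,3);hs=H.reshape(-1,3).astype(int)
    u,w=P@X,P@Y
    face=(P[:,1]>.35)&(P[:,1]<.45)&(P[:,0]>.3)&(P[:,0]<.8)&(P[:,2]>.1)&(P[:,2]<.28)
    wf=np.median(w[face]); print(n,"face w",wf.round(4))
    top=face*0+(P[:,2]>.303)&(P[:,2]<.318)&(abs(w-wf)<.03)
    print("board u",np.percentile(u[top],[1,99]).round(4),np.nanmean(np.percentile(u[top],[.5,99.5])).round(4))
    fr=((w<wf-.012)&(w>wf-.16)&(P[:,2]>.03)&(u>.3)&(u<.85)&(P[:,0]<.8)).reshape(480,640)
    k,lab,st,c=cv2.connectedComponentsWithStats(fr.astype(np.uint8),connectivity=8)
    for i in range(1,k):
        if st[i,4]<12: continue
        m=(lab==i).ravel(); zz=P[m,2]
        print(st[i].tolist(),"u",np.percentile(u[m],[2,50,98]).round(4),"w",(np.percentile(w[m],[1,99])-wf).round(4),"z",np.percentile(zz,[2,50,98]).round(4))
    # box rim
    h,s,v=hs.T
    rim=(P[:,2]>.08)&(P[:,2]<.09)&(h>80)&(h<105)&(s<120)&(P[:,0]>.36)&(P[:,0]<.64)&(P[:,1]>-.33)&(P[:,1]<-.13)
    print("rim rect",cv2.minAreaRect(P[rim][:,:2].astype(np.float32)))
    bl=(h>105)&(h<125)&(s>150)&(P[:,2]>.1)&(P[:,1]>-.42)&(P[:,1]<-.25)&(P[:,0]>.3)&(P[:,0]<.7)
    q=P[bl];A=np.c_[q[:,0],q[:,2],np.ones(len(q))];print("lid y=ax+bz+c",np.linalg.lstsq(A,q[:,1],rcond=None)[0].round(4),q.max(0).round(3),q.min(0).round(3))
    for nm,mk in(("yel",(h>22)&(h<40)&(s>150)&(v>60)),("red",((h<5)|(h>174))&(s>150)&(P[:,1]>-.1))):
        mk=mk&(P[:,2]>.025)&(P[:,2]<.09)&(P[:,0]<.72)&(P[:,0]>.3)&(abs(P[:,1])<.15)
        k,lab,st,c=cv2.connectedComponentsWithStats(mk.reshape(480,640).astype(np.uint8))
        for i in range(1,k):
            if st[i,4]<60: continue
            q=P[(lab==i).ravel()];A=np.c_[2*q,np.ones(len(q))];s_=np.linalg.lstsq(A,(q**2).sum(1),rcond=None)[0]
            print(nm,len(q),s_[:3].round(4),np.sqrt(s_[3]+s_[:3]@s_[:3]).round(4))
E
```

```text
top face w 0.3424
board u [1.893 1.893] 1.8909
[132, 262, 56, 10, 216] u [0.6032 0.6067 0.6109] w [-0.1299 -0.0128] z [0.193  0.1978 0.216 ]
[134, 299, 57, 10, 219] u [0.5274 0.5311 0.535 ] w [-0.1305 -0.0135] z [0.1936 0.198  0.2157]
[121, 365, 13, 4, 40] u [0.4168 0.4195 0.4221] w [-0.0367 -0.0124] z [0.2738 0.2778 0.2875]
rim rect ((0.4974026679992676, -0.23357191681861877), (0.24002757668495178, 0.16076357662677765), 1.3230260610580444)
lid y=ax+bz+c [ 0.0204 -0.0517 -0.3186] [ 0.619 -0.311  0.249] [ 0.381 -0.33   0.1  ]
yel 557 [0.6471 0.0235 0.0408] 0.0313
red 586 [0.548  0.0117 0.0412] 0.0312
red 609 [ 4.49e-01 -4.00e-04  4.09e-02] 0.0314
scene face w 0.342
board u [-0.0914 -0.0914] -0.0914
[473, 175, 9, 6, 27] u [0.4176 0.4212 0.4249] w [-0.036  -0.0142] z [0.2742 0.278  0.2883]
[424, 219, 48, 17, 168] u [0.5283 0.5339 0.5389] w [-0.1297 -0.0135] z [0.1927 0.1988 0.215 ]
[420, 242, 49, 18, 172] u [0.6053 0.6098 0.6134] w [-0.13   -0.0138] z [0.1918 0.1986 0.2166]
rim rect ((0.4982602298259735, -0.23320020735263824), (0.2473965287208557, 0.16361449658870697), 0.6791187524795532)
lid y=ax+bz+c [ 0.0186 -0.04   -0.32  ] [ 0.623 -0.309  0.25 ] [ 0.381 -0.327  0.1  ]
yel 447 [0.6495 0.0236 0.0431] 0.0305
red 354 [0.4523 0.0007 0.0442] 0.0291
red 382 [0.5513 0.0126 0.0443] 0.0291
```

servo_tool --moves '[{"dp": [0, 0, -0.1], "delta_rot": [0, 0, -1], "fingers": 1}, {"dp": [0, 0, -0.1], "delta_rot": [0, 0, -1], "fingers": 1}, {"dp": [0, 0, -0.1], "delta_rot": [0, 0, -1], "fingers": 1}, {"dp": [0, 0, -0.1], "delta_rot": [0, 0, -1], "fingers": 1}, {"dp": [0, 0, -0.1], "delta_rot": [0, 0, -1], "fingers": 1}]' --force 40

```text
clock: 0.6
position: [0.1642, 0.5508, 0.4042]
ee_rot: [-0.0, -0.107, 0.994, -0.0]
contact_force: [0.4, 0.5, 1.0]
width: 0.0854
gripper_force: 0.0
```

servo_tool --moves '[{"dp": [0, 0, 0], "delta_rot": [0, 0, -0.49], "fingers": 1}, {"dp": [-0.042, -0.236, 0], "delta_rot": [0, 0, 0], "fingers": 1}, {"dp": [-0.042, -0.236, 0], "delta_rot": [0, 0, 0], "fingers": 1}, {"dp": [-0.042, -0.236, 0], "delta_rot": [0, 0, 0], "fingers": 1}, {"dp": [-0.042, -0.236, 0], "delta_rot": [0, 0, 0], "fingers": 1}]'

```text
clock: 1.1
position: [0.2454, 0.3754, 0.4034]
ee_rot: [-0.0, -0.13, 0.992, -0.0]
contact_force: [1.0, 0.5, 0.1]
width: 0.0853
gripper_force: 0.0
```

servo_tool --moves '[{"dp": [-0.042, -0.236, 0], "delta_rot": [0, 0, 0], "fingers": 1}, {"dp": [-0.042, -0.236, 0], "delta_rot": [0, 0, 0], "fingers": 1}, {"dp": [-0.042, -0.236, 0], "delta_rot": [0, 0, 0], "fingers": 1}, {"dp": [-0.042, -0.236, 0], "delta_rot": [0, 0, 0], "fingers": 1}, {"dp": [-0.042, -0.236, 0], "delta_rot": [0, 0, 0], "fingers": 1}]'

```text
clock: 1.6
position: [0.3463, 0.158, 0.4038]
ee_rot: [0.0, -0.129, 0.992, 0.0]
contact_force: [1.7, 0.1, -0.2]
width: 0.085
gripper_force: 0.0
```

servo_tool --moves '[{"dp": [-0.042, -0.236, 0], "delta_rot": [0, 0, 0], "fingers": 1}, {"dp": [-0.042, -0.236, 0], "delta_rot": [0, 0, 0], "fingers": 1}, {"dp": [-0.042, -0.236, 0], "delta_rot": [0, 0, 0], "fingers": 1}, {"dp": [-0.042, -0.236, 0], "delta_rot": [0, 0, 0], "fingers": 1}, {"dp": [-0.042, -0.236, 0], "delta_rot": [0, 0, 0], "fingers": 1}]'

```text
clock: 2.1
position: [0.4475, -0.0595, 0.4037]
ee_rot: [-0.0, -0.129, 0.992, 0.0]
contact_force: [0.9, 1.1, 0.5]
width: 0.0855
gripper_force: 0.0
```

servo_tool --moves '[{"dp": [-0.042, -0.236, 0], "delta_rot": [0, 0, 0], "fingers": 1}, {"dp": [-0.042, -0.236, 0], "delta_rot": [0, 0, 0], "fingers": 1}, {"dp": [-0.042, -0.236, 0], "delta_rot": [0, 0, 0], "fingers": 1}, {"dp": [0, 0, 0], "delta_rot": [0, 0, 0], "fingers": 1}]'

```text
clock: 2.5
position: [0.51, -0.1934, 0.4018]
ee_rot: [-0.001, -0.127, 0.992, -0.001]
contact_force: [-0.2, 1.0, -0.4]
width: 0.0851
gripper_force: 0.0
```

servo_tool --moves '[{"dp": [-0.03, -0.21, 0], "delta_rot": [0, 0, 0], "fingers": 1}, {"dp": [0, 0, 0.15], "delta_rot": [0, 0, 0], "fingers": 1}, {"dp": [0, 0, 0.15], "delta_rot": [0, 0, 0], "fingers": 1}, {"dp": [0, 0, 0.1], "delta_rot": [0, 0, 0], "fingers": 1}, {"dp": [0, 0, 0], "delta_rot": [0, 0, 0], "fingers": 1}]'

```text
clock: 3.0
position: [0.5229, -0.2257, 0.3203]
ee_rot: [-0.003, -0.129, 0.992, 0.003]
contact_force: [-0.7, 1.6, 0.4]
width: 0.0853
gripper_force: 0.0
```

```bash
cat > w.py <<'E'
from h import *
im,d,W,Rc,tc,K=shot("wrist"); cv2.imwrite("pics/w1.png",im[...,::-1])
H=cv2.cvtColor(im,cv2.COLOR_RGB2HSV).astype(int);h,s,v=H[...,0],H[...,1],H[...,2]
P=W[(h>4)&(h<20)&(s>170)&(v>100)&(W[...,2]>.12)&(W[...,2]<.16)]
r=cv2.minAreaRect(P[:,:2].astype(np.float32)); print("wrist orange",len(P),r,P[:,2].max())
print(readout.get_state()["position"])
E
python3 w.py
```

```text
wrist orange 1144 ((0.5279648900032043, -0.2306153029203415), (0.0468253418803215, 0.01511724479496479), 14.928197860717773) 0.14383849407910834
[ 0.52383711 -0.22620837  0.32254542]
```

View pics/w1.png

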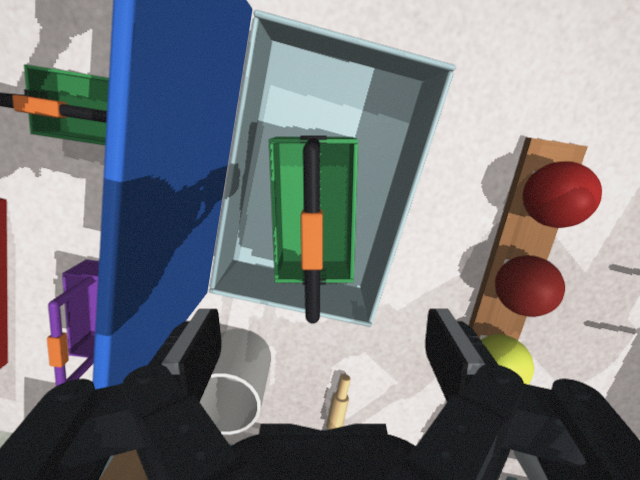

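The wrist view shows the bar running vertically in the image, grip block at about (312,240), with the fingers on either side and the lid left of x≈250.

servo_tool --moves '[{"dp": [-0.01, -0.03, 0.18], "delta_rot": [0, 0, 0], "fingers": 1}, {"dp": [0, 0, 0.18], "delta_rot": [0, 0, 0], "fingers": 1}, {"dp": [0, 0, 0.16], "delta_rot": [0, 0, 0], "fingers": 1}, {"dp": [0, 0, 0.15], "delta_rot": [0, 0, 0], "fingers": 1}, {"dp": [0, 0, 0], "delta_rot": [0, 0, 0], "fingers": 1}]'

```text
clock: 3.55
position: [0.5267, -0.2311, 0.1876]
ee_rot: [-0.002, -0.129, 0.992, 0.002]
contact_force: [-0.4, 0.2, 0.3]
width: 0.0854
gripper_force: 0.0
```

servo_tool --moves '[{"dp": [0, 0, 0], "delta_rot": [0, 0, 0], "fingers": 1}, {"dp": [0, 0, 0], "delta_rot": [0, 0, 0], "fingers": 0}, {"dp": [0, 0, 0], "delta_rot": [0, 0, 0], "fingers": 0}, {"dp": [0, 0, 0], "delta_rot": [0, 0, 0], "fingers": 0}, {"dp": [0, 0, 0], "delta_rot": [0, 0, 0], "fingers": 0}]' --force 60

```text
clock: 4.05
position: [0.5283, -0.2325, 0.1908]
ee_rot: [0.001, -0.129, 0.992, -0.0]
contact_force: [0.2, 0.0, -0.7]
width: 0.028
gripper_force: 0.0
```

servo_tool --moves '[{"dp": [0, 0, 0], "delta_rot": [0, 0, 0], "fingers": 0}, {"dp": [0, 0, 0], "delta_rot": [0, 0, 0], "fingers": 0}, {"dp": [0, 0, 0], "delta_rot": [0, 0, 0], "fingers": 0}]'

```text
clock: 4.35
position: [0.5281, -0.2321, 0.1904]
ee_rot: [0.0, -0.129, 0.992, 0.0]
contact_force: [-1.2, 2.0, 5.6]
width: 0.0148
gripper_force: 60.3
```

servo_tool --moves '[{"dp": [0, 0, -0.1], "delta_rot": [0, 0, 0], "fingers": 0}, {"dp": [0, 0, -0.15], "delta_rot": [0, 0, 0], "fingers": 0}, {"dp": [0, 0, -0.15], "delta_rot": [0, 0, 0], "fingers": 0}, {"dp": [0, 0, -0.15], "delta_rot": [0, 0, 0], "fingers": 0}, {"dp": [0, 0, 0], "delta_rot": [0, 0, 0], "fingers": 0}]'

```text
clock: 4.85
position: [0.5297, -0.2334, 0.3033]
ee_rot: [0.003, -0.129, 0.992, -0.003]
contact_force: [0.4, -0.3, -2.9]
width: 0.0148
gripper_force: 59.3
```

servo_tool --moves '[{"dp": [-0.066, 0.191, 0], "delta_rot": [0, 0, 0], "fingers": 0}, {"dp": [-0.066, 0.191, 0], "delta_rot": [0, 0, 0], "fingers": 0}, {"dp": [-0.066, 0.191, 0], "delta_rot": [0, 0, 0], "fingers": 0}, {"dp": [-0.066, 0.191, 0], "delta_rot": [0, 0, 0], "fingers": 0}, {"dp": [-0.066, 0.191, 0], "delta_rot": [0, 0, 0], "fingers": 0}]'

```text
clock: 5.35
position: [0.542, -0.0292, 0.2974]
ee_rot: [-0.002, -0.129, 0.992, 0.001]
contact_force: [0.3, -0.1, -3.3]
width: 0.0148
gripper_force: 59.4
```

servo_tool --moves '[{"dp": [-0.066, 0.191, 0], "delta_rot": [0, 0, 0], "fingers": 0}, {"dp": [-0.066, 0.191, 0], "delta_rot": [0, 0, 0], "fingers": 0}, {"dp": [-0.066, 0.191, 0], "delta_rot": [0, 0, 0], "fingers": 0}, {"dp": [-0.066, 0.191, 0], "delta_rot": [0, 0, 0], "fingers": 0}, {"dp": [-0.066, 0.191, 0], "delta_rot": [0, 0, 0], "fingers": 0}]'

```text
clock: 5.85
position: [0.5569, 0.1722, 0.2973]
ee_rot: [-0.002, -0.129, 0.992, -0.0]
contact_force: [0.2, 0.6, -3.4]
width: 0.0149
gripper_force: 59.4
```

servo_tool --moves '[{"dp": [0, 0, 0], "delta_rot": [0, 0, 0.84], "fingers": 0}, {"dp": [0, 0, 0], "delta_rot": [0, 0, 0.84], "fingers": 0}, {"dp": [0, 0, 0], "delta_rot": [0, 0, 0], "fingers": 0}, {"dp": [0, 0, 0], "delta_rot": [0, 0, 0], "fingers": 0}]'

```text
clock: 6.25
position: [0.5572, 0.1706, 0.2981]
ee_rot: [-0.001, -0.046, 0.999, -0.0]
contact_force: [0.8, -0.8, -2.9]
width: 0.0144
gripper_force: 59.5
```

```bash
cat > t.py <<'E'
from h import *
import sys
a=np.radians(5.15);X=np.array([np.cos(a),np.sin(a),0]);Y=np.array([-np.sin(a),np.cos(a),0])
st=readout.get_state();p=np.array(st["position"]);print("tcp",p.round(4),"u,w",p@X,p@Y,st["ee_rot"].round(4),st["width"])
im,d,W,*_=shot("scene");cv2.imwrite(f"pics/s{sys.argv[1]}.png",cv2.resize(im[100:340,320:640,::-1],(640,480)))
for n in ("scene","top"):
    if n=="top": im,d,W,*_=shot(n)
    H=cv2.cvtColor(im,cv2.COLOR_RGB2HSV).astype(int);h,s,v=H[...,0],H[...,1],H[...,2]
    y=W[...,1]
    def q(m,nm):
        P=W[m]
        if len(P)<5: return
        Q=np.c_[P@X,P@Y,P[:,2]];print(n,nm,len(P),np.percentile(Q,[2,50,98],0).round(4).tolist())
    reg=(y>.03)&(W[...,0]<.75)&(W[...,2]>.05)
    q((h>4)&(h<18)&(s>190)&(v>100)&reg&(y<.37)&(W[...,2]>.17),"orange")
    q((h>45)&(h<80)&(s>120)&reg,"green")
E
python3 t.py 2
```

```text
tcp [0.5572 0.1706 0.2981] u,w 0.5702872377749553 0.11987697794566965 [-1.400e-03 -4.640e-02  9.989e-01 -2.000e-04] 0.014393035776646801
scene orange 76 [[0.5474, 0.1125, 0.2441], [0.5731, 0.1198, 0.2504], [0.5922, 0.1266, 0.2544]]
scene green 1370 [[0.4999, 0.0825, 0.1131], [0.5682, 0.1245, 0.1225], [0.6407, 0.1584, 0.2367]]
top green 1153 [[0.5015, 0.0787, 0.1124], [0.5512, 0.1023, 0.1179], [0.6354, 0.1307, 0.3204]]
```

View pics/s2.png

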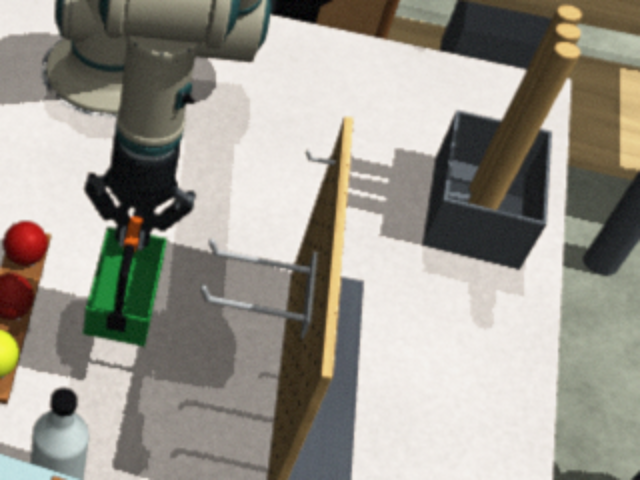

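The tote hangs level in the gripper in front of the two prongs, whose tips are at about (212,245) and (205,292) in the crop. Next I thread it in.

servo_tool --moves '[{"dp": [0, 0.12, 0], "delta_rot": [0, 0, 0], "fingers": 0}, {"dp": [0, 0.15, 0], "delta_rot": [0, 0, 0], "fingers": 0}, {"dp": [0, 0.15, 0], "delta_rot": [0, 0, 0], "fingers": 0}, {"dp": [0, 0.15, 0], "delta_rot": [0, 0, 0], "fingers": 0}, {"dp": [0, 0.14, 0], "delta_rot": [0, 0, 0], "fingers": 0}]'

```text
clock: 6.85
position: [0.5448, 0.313, 0.2997]
ee_rot: [-0.0, -0.046, 0.999, 0.0]
contact_force: [0.7, 0.3, -2.7]
width: 0.015
gripper_force: 59.5
```

servo_tool --moves '[{"dp": [0, 0, 0], "delta_rot": [0, 0, 0], "fingers": 0}, {"dp": [0, 0, 0.06], "delta_rot": [0, 0, 0], "fingers": 0}, {"dp": [0, 0, 0.06], "delta_rot": [0, 0, 0], "fingers": 0}, {"dp": [0, 0, 0.03], "delta_rot": [0, 0, 0], "fingers": 0}, {"dp": [0, 0, 0], "delta_rot": [0, 0, 0], "fingers": 0}]'

```text
clock: 7.35
position: [0.5442, 0.3109, 0.2679]
ee_rot: [-0.002, -0.045, 0.999, -0.001]
contact_force: [-0.9, 0.2, -3.2]
width: 0.0149
gripper_force: 59.4
```

Descend slowly until the prongs carry the weight.

servo_tool --moves '[{"dp": [0, 0, 0.02], "delta_rot": [0, 0, 0], "fingers": 0}, {"dp": [0, 0, 0], "delta_rot": [0, 0, 0], "fingers": 0}]'

```text
clock: 7.55
position: [0.5449, 0.3118, 0.2657]
ee_rot: [-0.0, -0.045, 0.999, -0.0]
contact_force: [0.5, 0.5, -2.5]
width: 0.0151
gripper_force: 59.5
```

servo_tool --moves '[{"dp": [0, 0, 0.01], "delta_rot": [0, 0, 0], "fingers": 0}, {"dp": [0, 0, 0], "delta_rot": [0, 0, 0], "fingers": 0}]'

```text
clock: 7.75
position: [0.5448, 0.3122, 0.264]
ee_rot: [0.0, -0.046, 0.999, 0.0]
contact_force: [-1.0, -0.7, -2.6]
width: 0.0147
gripper_force: 59.5
```

```bash
python3 t.py 3
```

```text
tcp [0.5448 0.3122 0.264 ] u,w 0.5706654501590918 0.2619901203802889 [ 1.00e-04 -4.56e-02  9.99e-01  1.00e-04] 0.014665218641028604
scene orange 73 [[0.5502, 0.2549, 0.2102], [0.574, 0.2625, 0.2157], [0.5923, 0.2684, 0.2198]]
scene green 1275 [[0.5007, 0.2231, 0.0786], [0.5766, 0.2569, 0.0905], [0.6418, 0.2993, 0.1954]]
top orange 17 [[0.5477, 0.2556, 0.2107], [0.5501, 0.2622, 0.2141], [0.5537, 0.267, 0.2171]]
top green 1661 [[0.5019, 0.2208, 0.0777], [0.5603, 0.2496, 0.0847], [0.6357, 0.2987, 0.2527]]
```

servo_tool --moves '[{"dp": [0, 0, 0.01], "delta_rot": [0, 0, 0], "fingers": 0}, {"dp": [0, 0, 0], "delta_rot": [0, 0, 0], "fingers": 0}]'

```text
clock: 8.05
position: [0.5447, 0.3122, 0.2617]
ee_rot: [-0.0, -0.046, 0.999, -0.0]
contact_force: [-0.4, 0.1, -2.4]
width: 0.0149
gripper_force: 59.5
```

servo_tool --moves '[{"dp": [0, 0, 0.01], "delta_rot": [0, 0, 0], "fingers": 0}, {"dp": [0, 0, 0], "delta_rot": [0, 0, 0], "fingers": 0}]'

```text
clock: 8.25
position: [0.5448, 0.3123, 0.261]
ee_rot: [0.0, -0.046, 0.999, 0.0]
contact_force: [-1.8, -2.0, 2.3]
width: 0.0147
gripper_force: 60.5
```

servo_tool --moves '[{"dp": [0, 0, 0], "delta_rot": [0, 0, 0], "fingers": 0.35}, {"dp": [0, 0, 0], "delta_rot": [0, 0, 0], "fingers": 0.5}, {"dp": [0, 0, 0], "delta_rot": [0, 0, 0], "fingers": 0.6}, {"dp": [0, 0, 0], "delta_rot": [0, 0, 0], "fingers": 0.6}, {"dp": [0, 0, 0], "delta_rot": [0, 0, 0], "fingers": 0.6}]'

```text
clock: 8.75
position: [0.5449, 0.3122, 0.2598]
ee_rot: [0.0, -0.046, 0.999, 0.0]
contact_force: [1.2, 0.1, 0.6]
width: 0.0512
gripper_force: 0.0
```

```bash
python3 t.py 4
```

```text
tcp [0.5449 0.3122 0.2598] u,w 0.57068376595442 0.2620344544660823 [ 0.     -0.0456  0.999   0.    ] 0.05116994500830103
scene orange 82 [[0.5478, 0.2552, 0.2078], [0.5737, 0.2616, 0.2126], [0.5917, 0.2684, 0.2167]]
scene green 1281 [[0.5015, 0.2233, 0.0762], [0.5773, 0.2578, 0.0875], [0.6418, 0.2988, 0.1984]]
top orange 9 [[0.5476, 0.2551, 0.2086], [0.5491, 0.2624, 0.2119], [0.55, 0.2676, 0.2138]]
top green 1610 [[0.5017, 0.221, 0.075], [0.5577, 0.2494, 0.082], [0.6361, 0.2989, 0.2845]]
```

Tote rests on the prongs. Retreat up and go over the ball.

servo_tool --moves '[{"dp": [0, 0, -0.05], "delta_rot": [0, 0, 0], "fingers": 0.6}, {"dp": [0, 0, -0.15], "delta_rot": [0, 0, 0], "fingers": 0.6}, {"dp": [0, 0, -0.2], "delta_rot": [0, 0, 0], "fingers": 0.6}, {"dp": [0, 0, -0.15], "delta_rot": [0, 0, 0], "fingers": 0.6}, {"dp": [0, 0, 0], "delta_rot": [0, 0, 0], "fingers": 0.6}]'

```text
clock: 9.35
position: [0.5463, 0.3129, 0.3763]
ee_rot: [0.005, -0.046, 0.999, 0.002]
contact_force: [0.4, 1.1, -0.4]
width: 0.0512
gripper_force: 0.0
```

servo_tool --moves '[{"dp": [-0.055, -0.212, 0], "delta_rot": [0, 0, 0], "fingers": 1}, {"dp": [-0.055, -0.212, 0], "delta_rot": [0, 0, 0], "fingers": 1}, {"dp": [-0.055, -0.212, 0], "delta_rot": [0, 0, 0], "fingers": 1}, {"dp": [-0.055, -0.212, 0], "delta_rot": [0, 0, 0], "fingers": 1}, {"dp": [-0.055, -0.212, 0], "delta_rot": [0, 0, 0], "fingers": 1}]'

```text
clock: 9.85
position: [0.619, 0.1045, 0.3697]
ee_rot: [-0.0, -0.046, 0.999, 0.0]
contact_force: [1.1, -0.2, 0.9]
width: 0.0852
gripper_force: 0.0
```

servo_tool --moves '[{"dp": [-0.055, -0.212, 0], "delta_rot": [0, 0, 0], "fingers": 1}, {"dp": [-0.055, -0.212, 0], "delta_rot": [0, 0, 0], "fingers": 1}, {"dp": [0, 0, 0.2], "delta_rot": [0, 0, 0], "fingers": 1}, {"dp": [0, 0, 0.2], "delta_rot": [0, 0, 0], "fingers": 1}, {"dp": [0, 0, 0], "delta_rot": [0, 0, 0], "fingers": 1}]'

```text
clock: 10.35
position: [0.6452, 0.0232, 0.2834]
ee_rot: [-0.007, -0.045, 0.999, 0.001]
contact_force: [-1.1, 0.9, -0.6]
width: 0.0854
gripper_force: 0.0
```

```bash
python3 t.py 5; python3 - <<'E'
from h import *
st=readout.get_state();im,d,W,*_=shot("wrist");H=cv2.cvtColor(im,cv2.COLOR_RGB2HSV).astype(int);h,s,v=H[...,0],H[...,1],H[...,2]
q=W[(h>22)&(h<40)&(s>150)&(v>60)&(W[...,2]>.025)&(W[...,2]<.09)];A=np.c_[2*q,np.ones(len(q))]
s_=np.linalg.lstsq(A,(q**2).sum(1),rcond=None)[0];print(len(q),s_[:3].round(4),np.sqrt(s_[3]+s_[:3]@s_[:3]),q[:,2].max(),np.median(q,0)); print(st["position"])
cv2.imwrite("pics/w5.png",im[...,::-1])
E
```

```text
tcp [0.6452 0.0232 0.2834] u,w 0.6446591720169558 -0.03482255678008964 [-6.90e-03 -4.50e-02  9.99e-01  9.00e-04] 0.08536274873815194
scene orange 95 [[0.5484, 0.2538, 0.2078], [0.5735, 0.2608, 0.2125], [0.5938, 0.2682, 0.2162]]
scene green 1331 [[0.5003, 0.2232, 0.0753], [0.5718, 0.2575, 0.0902], [0.642, 0.2994, 0.1656]]
top orange 152 [[0.5482, 0.2539, 0.2079], [0.568, 0.2609, 0.212], [0.5898, 0.2684, 0.2156]]
top green 1946 [[0.5023, 0.2212, 0.0751], [0.57, 0.2565, 0.0815], [0.6357, 0.2999, 0.135]]
3049 [0.746  0.1254 0.0409] 0.1483898744344483 0.08996642355185391 [0.64252919 0.02433404 0.06350642]
[0.64842575 0.02367326 0.28978173]
```

View pics/s5.png

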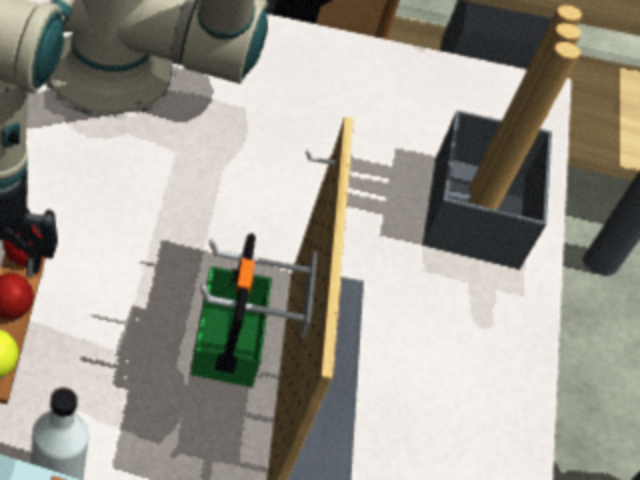

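The tote hangs level over both prongs (bar from (250,240) to (225,365)). The tool is above the ball, so I descend.

servo_tool --moves '[{"dp": [0, 0, 0.22], "delta_rot": [0, 0, 0], "fingers": 1}, {"dp": [0, 0, 0.22], "delta_rot": [0, 0, 0], "fingers": 1}, {"dp": [0, 0, 0.22], "delta_rot": [0, 0, 0], "fingers": 1}, {"dp": [0, 0, 0.2], "delta_rot": [0, 0, 0], "fingers": 1}, {"dp": [0, 0, 0.11], "delta_rot": [0, 0, 0], "fingers": 1}]'

```text
clock: 11.0
position: [0.649, 0.0242, 0.0954]
ee_rot: [0.0, -0.046, 0.999, -0.0]
contact_force: [0.2, 0.1, -0.2]
width: 0.0857
gripper_force: 0.0
```

servo_tool --moves '[{"dp": [0, 0, 0], "delta_rot": [0, 0, 0], "fingers": 1}, {"dp": [0, 0, 0], "delta_rot": [0, 0, 0], "fingers": 0.5}, {"dp": [0, 0, 0], "delta_rot": [0, 0, 0], "fingers": 0.5}, {"dp": [0, 0, 0], "delta_rot": [0, 0, 0], "fingers": 0.5}, {"dp": [0, 0, 0], "delta_rot": [0, 0, 0], "fingers": 0.5}]' --force 25

```text
clock: 11.5
position: [0.6507, 0.0239, 0.0991]
ee_rot: [0.003, -0.046, 0.999, -0.0]
contact_force: [0.5, 1.7, 7.1]
width: 0.0647
gripper_force: 27.5
```

servo_tool --moves '[{"dp": [0, 0, -0.1], "delta_rot": [0, 0, 0], "fingers": 0.5}, {"dp": [0, 0, -0.2], "delta_rot": [0, 0, 0], "fingers": 0.5}, {"dp": [0, 0, -0.22], "delta_rot": [0, 0, 0], "fingers": 0.5}, {"dp": [0, 0, -0.22], "delta_rot": [0, 0, 0], "fingers": 0.5}, {"dp": [0, 0, -0.16], "delta_rot": [0, 0, 0], "fingers": 0.5}]'

```text
clock: 12.0
position: [0.649, 0.0234, 0.2805]
ee_rot: [0.003, -0.046, 0.999, -0.0]
contact_force: [0.1, 0.2, -0.6]
width: 0.0642
gripper_force: 28.0
```

servo_tool --moves '[{"dp": [0.145, -0.195, 0], "delta_rot": [0, 0, 0], "fingers": 0.5}, {"dp": [0.145, -0.195, 0], "delta_rot": [0, 0, 0], "fingers": 0.5}, {"dp": [0.145, -0.195, 0], "delta_rot": [0, 0, 0], "fingers": 0.5}, {"dp": [0.145, -0.195, 0], "delta_rot": [0, 0, 0], "fingers": 0.5}, {"dp": [0.145, -0.195, 0], "delta_rot": [0, 0, 0], "fingers": 0.5}]'

```text
clock: 12.5
position: [0.5206, -0.1852, 0.2771]
ee_rot: [0.001, -0.046, 0.999, -0.001]
contact_force: [0.4, -0.8, 0.8]
width: 0.0643
gripper_force: 28.0
```

servo_tool --moves '[{"dp": [0.145, -0.195, 0], "delta_rot": [0, 0, 0], "fingers": 0.5}, {"dp": [0, 0, 0], "delta_rot": [0, 0, 0], "fingers": 0.5}, {"dp": [0, 0, 0], "delta_rot": [0, 0, 0], "fingers": 0.5}]'

```text
clock: 12.8
position: [0.4959, -0.2263, 0.2768]
ee_rot: [0.001, -0.044, 0.999, -0.0]
contact_force: [0.6, 0.5, -0.0]
width: 0.0648
gripper_force: 28.0
```

servo_tool --moves '[{"dp": [0, 0, 0.22], "delta_rot": [0, 0, 0], "fingers": 0.5}, {"dp": [0, 0, 0.22], "delta_rot": [0, 0, 0], "fingers": 0.5}, {"dp": [0, 0, 0.2], "delta_rot": [0, 0, 0], "fingers": 0.5}, {"dp": [0, 0, 0.14], "delta_rot": [0, 0, 0], "fingers": 0.5}, {"dp": [0, 0, 0.08], "delta_rot": [0, 0, 0], "fingers": 0.5}]'

```text
clock: 13.3
position: [0.4963, -0.223, 0.1017]
ee_rot: [-0.001, -0.047, 0.999, 0.001]
contact_force: [0.5, -0.3, -0.7]
width: 0.0647
gripper_force: 28.1
```

servo_tool --moves '[{"dp": [0, 0, 0], "delta_rot": [0, 0, 0], "fingers": 0.5}, {"dp": [0, 0, 0], "delta_rot": [0, 0, 0], "fingers": 0.9}, {"dp": [0, 0, 0], "delta_rot": [0, 0, 0], "fingers": 0.95}, {"dp": [0, 0, 0], "delta_rot": [0, 0, 0], "fingers": 0.95}, {"dp": [0, 0, 0], "delta_rot": [0, 0, 0], "fingers": 0.95}]'

```text
clock: 13.8
position: [0.4971, -0.2253, 0.1049]
ee_rot: [0.001, -0.046, 0.999, -0.001]
contact_force: [-0.8, 0.1, -0.0]
width: 0.081
gripper_force: 0.0
```

servo_tool --moves '[{"dp": [0, 0, -0.1], "delta_rot": [0, 0, 0], "fingers": 0.95}, {"dp": [0, 0, -0.2], "delta_rot": [0, 0, 0], "fingers": 0.95}, {"dp": [0, 0, -0.24], "delta_rot": [0, 0, 0], "fingers": 0.95}, {"dp": [0, 0, -0.24], "delta_rot": [0, 0, 0], "fingers": 0.95}, {"dp": [0, 0, -0.24], "delta_rot": [0, 0, 0], "fingers": 0.95}]'

```text
clock: 14.3
position: [0.4961, -0.225, 0.3104]
ee_rot: [0.0, -0.045, 0.999, -0.0]
contact_force: [1.2, -0.1, -0.0]
width: 0.0812
gripper_force: 0.0
```

```bash
python3 - <<'E'
from h import *
print(readout.get_state()["position"])
for n in("wrist","scene"):
    im,d,W,*_=shot(n);H=cv2.cvtColor(im,cv2.COLOR_RGB2HSV).astype(int);h,s,v=H[...,0],H[...,1],H[...,2]
    q=W[(h>22)&(h<40)&(s>150)&(v>60)&(W[...,2]<.2)&(W[...,0]<.7)&(W[...,1]<.1)]
    if len(q): print(n,len(q),np.median(q,0),q.min(0),q.max(0))
    P=W.reshape(-1,3);h,s=h.ravel(),s.ravel()
    bl=(h>105)&(h<125)&(s>150)&(P[:,2]>.1)&(P[:,1]>-.42)&(P[:,1]<-.25)&(P[:,0]>.3)&(P[:,0]<.7)
    q=P[bl];A=np.c_[q[:,0],q[:,2],np.ones(len(q))];print("lid",len(q),np.linalg.lstsq(A,q[:,1],rcond=None)[0].round(4),q.max(0).round(3),q.min(0).round(3))
E
```

```text
[ 0.49609461 -0.22504847  0.31041363]
wrist 1483 [ 0.48779825 -0.23355585  0.05835934] [ 0.46193216 -0.25361936  0.00292613] [ 0.53328779 -0.19182016  0.06976009]
lid 48056 [ 0.0211 -0.0453 -0.3183] [ 0.618 -0.271  0.304] [ 0.38  -0.328  0.1  ]
scene 351 [ 0.50952275 -0.21581559  0.05738299] [ 0.47693728 -0.25144837  0.02276366] [ 0.52716665 -0.19161205  0.07611337]
lid 1889 [ 0.0098  0.0138 -0.3242] [ 0.623 -0.259  0.346] [ 0.378 -0.416  0.1  ]
```

servo_tool --moves '[{"dp": [0, 0, -0.15], "delta_rot": [0, 0, 0], "fingers": 0}, {"dp": [0, 0, -0.15], "delta_rot": [0, 0, 0], "fingers": 0}, {"dp": [0, 0, 0], "delta_rot": [0, 0, 0], "fingers": 0}, {"dp": [0, 0, 0], "delta_rot": [0, 0, 0], "fingers": 0}, {"dp": [0, 0, 0], "delta_rot": [0, 0, 0], "fingers": 0}]'

```text
clock: 14.9
position: [0.4959, -0.2249, 0.3665]
ee_rot: [-0.001, -0.046, 0.999, 0.001]
contact_force: [0.5, -0.1, -0.1]
width: 0.0075
gripper_force: 0.0
```

servo_tool --moves '[{"dp": [0, 0, 0], "delta_rot": [0, 0, 0], "fingers": 0}, {"dp": [0.018, -0.233, 0], "delta_rot": [0, 0, 0], "fingers": 0}, {"dp": [0.018, -0.233, 0], "delta_rot": [0, 0, 0], "fingers": 0}, {"dp": [0.018, -0.233, 0], "delta_rot": [0, 0, 0], "fingers": 0}, {"dp": [0, 0, 0], "delta_rot": [0, 0, 0], "fingers": 0}]'

```text
clock: 15.4
position: [0.498, -0.371, 0.3653]
ee_rot: [-0.001, -0.043, 0.999, -0.001]
contact_force: [-0.0, 1.6, -0.8]
width: 0.0002
gripper_force: 0.0
```

```bash
python3 - <<'E'
from h import *
print(readout.get_state()["position"],readout.get_state()["width"])
W=np.load("top0.npz")["W"].reshape(-1,3);m=(W[:,0]>.4)&(W[:,0]<.6)&(W[:,1]<-.345)&(W[:,1]>-.45);print("behind lid zmax",np.percentile(W[m,2],[90,99,100]))
im,*_=shot("scene");cv2.imwrite("pics/s6.png",cv2.resize(im[80:320,100:420,::-1],(640,480)))
E
```

```text
[ 0.49804279 -0.37104219  0.3652612 ] 0.0001587539029596015
behind lid zmax [0.04046239 0.10260552 0.10544446]
```

View pics/s6.png

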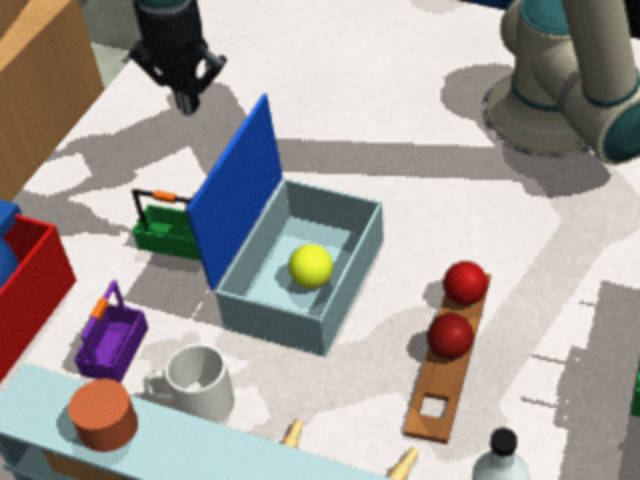

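The ball sits in the box at (310,265) in the crop, the lid is still upright, and the closed fingers are behind its free edge and clear of the small tote.

servo_tool --moves '[{"dp": [0, 0, 0.15], "delta_rot": [0, 0, 0], "fingers": 0}, {"dp": [0, 0, 0.16], "delta_rot": [0, 0, 0], "fingers": 0}, {"dp": [0, 0, 0], "delta_rot": [0, 0, 0], "fingers": 0}, {"dp": [-0.008, 0.09, 0], "delta_rot": [0, 0, 0], "fingers": 0}, {"dp": [-0.008, 0.085, 0], "delta_rot": [0, 0, 0], "fingers": 0}]'

```text
clock: 15.95
position: [0.499, -0.3293, 0.3074]
ee_rot: [0.001, -0.046, 0.999, -0.001]
contact_force: [-0.7, -1.4, 0.3]
width: -0.0003
gripper_force: 0.8
```

servo_tool --moves '[{"dp": [-0.008, 0.094, 0.007], "delta_rot": [0, 0, 0], "fingers": 0}, {"dp": [-0.008, 0.094, 0.007], "delta_rot": [0, 0, 0], "fingers": 0}, {"dp": [0, 0, 0], "delta_rot": [0, 0, 0], "fingers": 0}]'

```text
clock: 16.25
position: [0.4983, -0.2889, 0.3041]
ee_rot: [0.001, -0.047, 0.999, 0.001]
contact_force: [0.7, -0.7, 0.2]
width: -0.0001
gripper_force: 0.0
```

```bash
cat > l.py <<'E'
from h import *
print(readout.get_state()["position"])
for n in("scene","top"):
    im,d,W,*_=shot(n);H=cv2.cvtColor(im,cv2.COLOR_RGB2HSV).astype(int);P=W.reshape(-1,3);h,s=H[...,0].ravel(),H[...,1].ravel()
    q=P[(h>105)&(h<125)&(s>150)&(P[:,2]>.07)&(P[:,1]>-.35)&(P[:,1]<-.1)&(P[:,0]>.38)&(P[:,0]<.62)&(P[:,2]<.26)]
    if len(q)<50: continue
    c=np.median(q,0);_,S,V=np.linalg.svd(q-q.mean(0),full_matrices=False);nv=V[2]*np.sign(V[2][2]);print(n,len(q),"lid angle",np.degrees(np.arctan2(-nv[1],nv[2])).round(1),np.percentile(q,[1,99],0).round(3).tolist())
E
python3 l.py
```

```text
[ 0.49833578 -0.28893993  0.30409954]
scene 921 lid angle 73.8 [[0.389, -0.312, 0.094], [0.619, -0.267, 0.243]]
top 591 lid angle 71.8 [[0.403, -0.315, 0.1], [0.615, -0.267, 0.243]]
```

servo_tool --moves '[{"dp": [-0.006, 0.067, 0.041], "delta_rot": [0, 0, 0], "fingers": 0}, {"dp": [-0.006, 0.067, 0.041], "delta_rot": [0, 0, 0], "fingers": 0}, {"dp": [-0.007, 0.078, 0.054], "delta_rot": [0, 0, 0], "fingers": 0}, {"dp": [-0.007, 0.078, 0.054], "delta_rot": [0, 0, 0], "fingers": 0}, {"dp": [0, 0, 0], "delta_rot": [0, 0, 0], "fingers": 0}]'

```text
clock: 16.85
position: [0.4969, -0.2315, 0.2628]
ee_rot: [-0.002, -0.046, 0.999, 0.002]
contact_force: [-0.0, 0.2, 0.6]
width: 0.0001
gripper_force: 0.0
```

```bash
python3 l.py
```

```text
[ 0.49688851 -0.23149708  0.26282549]
scene 894 lid angle 45.9 [[0.391, -0.31, 0.099], [0.619, -0.202, 0.223]]
top 2333 lid angle 45.4 [[0.382, -0.317, 0.094], [0.616, -0.203, 0.206]]
```

As planned (45°); continue the arc to shut.

servo_tool --moves '[{"dp": [-0.006, 0.062, 0.066], "delta_rot": [0, 0, 0], "fingers": 0}, {"dp": [-0.006, 0.062, 0.066], "delta_rot": [0, 0, 0], "fingers": 0}, {"dp": [-0.004, 0.041, 0.085], "delta_rot": [0, 0, 0], "fingers": 0}, {"dp": [-0.004, 0.041, 0.085], "delta_rot": [0, 0, 0], "fingers": 0}, {"dp": [0, 0, 0], "delta_rot": [0, 0, 0], "fingers": 0}]'

```text
clock: 17.45
position: [0.4974, -0.1923, 0.203]
ee_rot: [-0.002, -0.046, 0.999, 0.001]
contact_force: [-0.1, 0.0, -0.1]
width: 0.0
gripper_force: 0.0
```

servo_tool --moves '[{"dp": [-0.001, 0.017, 0.08], "delta_rot": [0, 0, 0], "fingers": 0}, {"dp": [-0.001, 0.017, 0.08], "delta_rot": [0, 0, 0], "fingers": 0}, {"dp": [0, 0, 0], "delta_rot": [0, 0, 0], "fingers": 0}]'

```text
clock: 17.75
position: [0.4977, -0.1863, 0.172]
ee_rot: [-0.001, -0.045, 0.999, 0.001]
contact_force: [0.6, -0.1, 0.6]
width: 0.0001
gripper_force: 0.0
```

```bash
python3 l.py
```

```text
[ 0.49772603 -0.18634338  0.17196119]
scene 2260 lid angle 5.1 [[0.387, -0.311, 0.089], [0.618, -0.153, 0.191]]
top 3017 lid angle 2.8 [[0.381, -0.309, 0.089], [0.616, -0.154, 0.103]]
```

servo_tool --moves '[{"dp": [0, 0, 0.015], "delta_rot": [0, 0, 0], "fingers": 0}, {"dp": [0, 0, 0.01], "delta_rot": [0, 0, 0], "fingers": 0}, {"dp": [0, 0, 0], "delta_rot": [0, 0, 0], "fingers": 0}]'

```text
clock: 18.15
position: [0.4985, -0.1865, 0.1681]
ee_rot: [0.001, -0.045, 0.999, -0.0]
contact_force: [0.1, 0.2, 1.2]
width: -0.0004
gripper_force: 0.4
```

servo_tool --moves '[{"dp": [0, 0, 0.01], "delta_rot": [0, 0, 0], "fingers": 0}, {"dp": [0, 0, 0], "delta_rot": [0, 0, 0], "fingers": 0}]'

```text
clock: 18.35
position: [0.4982, -0.1862, 0.1656]
ee_rot: [0.0, -0.046, 0.999, 0.0]
contact_force: [0.3, 0.2, 0.5]
width: -0.0001
gripper_force: 0.3
```

servo_tool --moves '[{"dp": [0, 0, 0.01], "delta_rot": [0, 0, 0], "fingers": 0}, {"dp": [0, 0, 0.005], "delta_rot": [0, 0, 0], "fingers": 0}, {"dp": [0, 0, 0], "delta_rot": [0, 0, 0], "fingers": 0}]'

```text
clock: 18.65
position: [0.4982, -0.1862, 0.1654]
ee_rot: [0.001, -0.046, 0.999, -0.0]
contact_force: [-4.4, 1.1, 18.5]
width: 0.0
gripper_force: 9.1
```

```bash
python3 l.py
```

```text
[ 0.49823062 -0.1861629   0.16541603]
scene 2304 lid angle 2.6 [[0.387, -0.31, 0.087], [0.618, -0.152, 0.184]]
top 3020 lid angle 0.3 [[0.381, -0.309, 0.087], [0.616, -0.153, 0.098]]
```

Pressed on the stop at 18 N, so the lid is shut. Retreat and verify everything.

servo_tool --moves '[{"dp": [0, 0, -0.1], "delta_rot": [0, 0, 0], "fingers": 0}, {"dp": [0, 0, -0.2], "delta_rot": [0, 0, 0], "fingers": 0}, {"dp": [0, 0, -0.2], "delta_rot": [0, 0, 0], "fingers": 0}, {"dp": [0, 0, -0.2], "delta_rot": [0, 0, 0], "fingers": 0}, {"dp": [0, 0, 0], "delta_rot": [0, 0, 0], "fingers": 0}]'

```text
clock: 19.25
position: [0.5003, -0.1872, 0.3085]
ee_rot: [0.005, -0.046, 0.999, -0.003]
contact_force: [-0.2, -0.0, 1.0]
width: -0.0002
gripper_force: 0.0
```

servo_tool --moves '[{"dp": [0, 0, 0], "delta_rot": [0, 0, 0], "fingers": 0}, {"dp": [0, 0, 0], "delta_rot": [0, 0, 0], "fingers": 0}, {"dp": [0, 0, 0], "delta_rot": [0, 0, 0], "fingers": 0}]'

```text
clock: 19.55
position: [0.4974, -0.1857, 0.3008]
ee_rot: [-0.002, -0.046, 0.999, 0.001]
contact_force: [-1.1, 0.1, 1.3]
width: -0.0002
gripper_force: 0.0
```

```bash
python3 l.py; python3 t.py 9; python3 -c "
from h import *
im,*_=shot('scene');cv2.imwrite('pics/s10.png',im[...,::-1])"
```

```text
[ 0.49741161 -0.18571206  0.30083831]
scene 2943 lid angle -0.1 [[0.385, -0.31, 0.087], [0.618, -0.154, 0.1]]
top 3200 lid angle 0.1 [[0.381, -0.311, 0.087], [0.616, -0.154, 0.097]]
tcp [ 0.4977 -0.1859  0.3012] u,w 0.47902728807125106 -0.2298051590364166 [-1.30e-03 -4.56e-02  9.99e-01  8.00e-04] 7.785295747880365e-05
scene orange 95 [[0.5496, 0.2539, 0.2073], [0.5739, 0.2608, 0.2128], [0.5922, 0.2684, 0.2175]]
scene green 1334 [[-0.7687, 0.2229, 0.0745], [0.5708, 0.2575, 0.0885], [0.6421, 0.2995, 0.157]]
top orange 151 [[0.5481, 0.2537, 0.2083], [0.5682, 0.2609, 0.2119], [0.5897, 0.2684, 0.2159]]
top green 1945 [[0.5023, 0.2211, 0.0752], [0.57, 0.2567, 0.0814], [0.6359, 0.3001, 0.1351]]
```

View pics/s10.png

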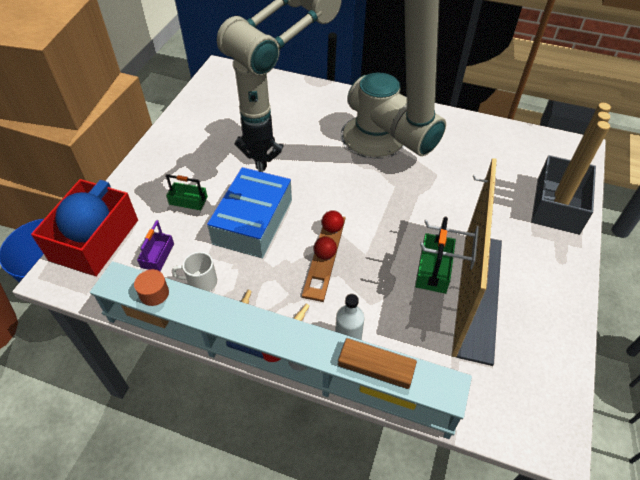

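The lid is flat on the box at (250,210), the tote hangs on both prongs at (437,255), and the bystanders have not moved.

```bash
python3 -c "
from rig import manip; print(manip.sign_off())"
```

```text
the job is handed in; nothing more can be done
None
```

The job is handed in: the green tote hangs by its handle on both prongs, the tennis ball is in the kit box and the lid is shut; the final camera check showed all bystanders in place, though sign-off returned no verdict.

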